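Hold the sleeve down on the sprung spigot for pinning

ROBOT

A 6-joint arm with a two-finger parallel gripper is mounted at the origin on a cart in front of the work surface, level with it; the furniture and walls round the work are solid. World frame = base frame: x ahead of the robot, y to its left, z up, the work surface at z = 0. Lengths are in mm, angles in rad, forces in N, time in s.
With the tool pointing down it reaches from about 250 to 775 mm from the base axis. Payload 8.9 kg.
Tool frame: the origin (TCP) lies at the very end of the fingers, on their centre line; the grasp point (between the pads) lies 19 mm behind it; z points along the fingers, y is the line along which they close (so a half turn about z gives the same grasp; the last joint's range is limited). The gripper opens to 85 mm and grips with 20 to 120 N. Pads are 22 mm wide; open, the fingers measure 114 mm over their backs; the gripper's body (76 mm by 85 mm) begins 54 mm behind the grasp point. The pads swing forward as they close: fully open they stand 13 mm farther back than shut.
Start: joints at [-1.377, 0.291, -0.153, 1.127, 0, 1.431], TCP at [171.514, -496.192, 231.305] pointing down, gripper open.
Joint ranges: [-2.52, 2.52], [-0.91, 1.74], [-1.3, 1.37], [-1.96, 2.02], [-1.52, 1.47], [-3.14, 3.14]. Speed limits (rad/s): [2.22, 2.22, 2.79, 3.14, 3.14, 3.14].

INTERFACE

Orientations are given as a unit quaternion [x, y, z, w].
In Python, from bench import env, cams, job gives the robot as it stands. The module is installed in compiled form; this text tells all that it offers.
- The arm moves only by the tool drive_tool, never from a script. Its argument "rows" is one flat list of numbers, 5 for each row, row after row: the shift along the tool's x, y, z in mm, then the turn about the tool's z in rad, then the closure, from -1 (fully open) to 1 (shut). In form: [dx, dy, dz, spin, jaw, dx, dy, dz, spin, jaw, ...]. A call has 1 to 8 rows; each row is the pose to reach, as a shift and turn from the pose commanded when the call began, along the tool's axes at that moment; what a row does not reach only later rows make up. A row lasts 1/8 s, in which the tool goes at most 62.5 mm and 10.7 degrees, less where a joint would pass 70% of its speed; a pose out of reach is approached as far as the arm can. A call with a gripper value outside its range is refused whole. The fingers move at their own pace and stop on an object; the grip force is fixed at half the most. Time passes only in rows, so rows that repeat a pose let the fingers close. It gives the time, the measured TCP pose, the force, the opening and the grip force at its end, in the units of the state.
- env.observe(): the state, without advancing time (a new reading comes with each control period).
- cams.snapshot(name): name is "scene" or "side" or "wrist"; returns the picture (420x560x3 uint8, blue, green, red); there is no depth.
- cams.camera_params(name): a dict with "mtx" (3x3 intrinsics, pixels), "xyz" and "rotation" of the camera in the world. Camera axes: x right, y down, z forward; pixel columns grow to the right and rows downward; lengths in mm; the calibration is good to about 2 mm. A picture is of the moment at which its call begins: read the wrist's pose just before it. camera_params takes no time and is no camera call; for the wrist camera it gives the pose at the moment of the call.
- job.close_job(): hands the job in; it is judged then, once.
The state is a dict: "time_s": time; "joints": joint angles; "joint_velocities": joint speeds; "tau": joint torques, N m; "tcp_pos": TCP position; "eef_rot": TCP orientation; "contact_force": force on the tool from outside, world axes, zero at the start; "wrist_torque": the same for the moment, N m; "grip_width": opening from 0.0 (shut) to 1.0 (fully open); "grip_force": force on a finger pad.
Only numpy, scipy, OpenCV 4.12 (cv2) and the standard library are available. Lean on these libraries where they do the work, as an engineer would, in place of code of your own. Each camera call takes 0.05 s, during which the arm holds its last target. There are 200 camera calls.

TASK

Pick up the square copper sleeve and push it down over the square spigot of the blue jig, with its cross hole facing the same way as the spigot's, then press the yellow spring collar down with it until the top of the collar is level with the top of the blue housing, so that a colleague can drive the pin through the two holes. Keep the sleeve gripped and pressed steadily at that level for at least three seconds and finish the program still holding it there; do not let go, do not ram the collar to its bottom stop, and leave the tape measure, padlock and white canister alone.

Things in the scene. Friction and masses are not known exactly. Their poses are not given: they have to be found in the camera images.
- sleeve: loose copper-coloured square sleeve (tube open at both ends), 40 x 40 mm outside, 31 mm square bore, 90 mm tall, about 0.3 kg, standing upright on the table. Origin: centre of its lower end; z up along the bore. A round 10 mm cross hole with blackened edges runs along its x axis through the +x and -x walls, its centre 30 mm above the lower end; the +y and -y faces are plain.
- jig: jig fixed to the table: dark base plate 130 (x) x 110 (y) x 10 mm, on it a blue housing 90 mm square, top 50 mm above the table, with a 61 mm square well. In its middle stands a fixed bare-metal spigot 28 mm square, parallel to the housing, top 115 mm above the table (see spigot_top). Origin: centre of the underside, on the spigot axis; z up.
- jig_seat (a point): point on the spigot axis at the level of the housing's top, 50 mm above the table: where the sleeve's origin must be in the end. Axes as the jig's.
- collar_top (a point): centre of the top face of the yellow spring collar (58 mm square, with a 31.5 mm square opening round the spigot), which slides up and down in the housing's well. It stands 10 mm above the housing top when not pressed; the sleeve's lower end lands on it.
- collar (a joint): how far the spring collar is pressed down, m: 0 at rest (10 mm proud of the housing), 0.010 level with the housing top, 0.022 at its bottom stop. The spring pushes up with about 5 N at 0 and 0.8 N more per mm (13 N when level); the sleeve's weight alone does not move it.
- tape_measure: yellow and black tape measure, 36 x 82 x 68 mm, a bystander; origin at the centre of its underside
- padlock: brass padlock lying flat, 42 x 74 x 18 mm, a bystander; origin at the centre of its underside
- white_canister: white plastic canister with a screw cap, 60 x 70 x 120 mm, a bystander; origin at the centre of its underside
- spigot_top (a point): centre of the spigot's top, 115 mm above the table. The last 14 mm taper to about 17 mm square. The spigot's cross hole (dark 10 mm discs on its +x and -x faces) runs along the jig's x axis, 80 mm above the table: it meets the sleeve's hole when the sleeve's lower end is level with the housing top.
Things that resemble listed ones, but are neither listed nor needed, are in the scene too. Of the things that look like the sleeve, the middle-sized one is meant.

How it is judged (in metres and radians):
On the way, in this order (a step that is already met when the one before it is completed fails the run):
1. the sleeve is over the spigot, the collar not yet pressed (horizontal distance between sleeve and jig_seat below 0.006 m and z of sleeve in the frame of jig_seat below 0.055 m and angle between the x axis of sleeve and the x axis of jig, either way round below 0.2 rad and value of joint collar below 0.004 m), for 0.1 s.
2. the sleeve, held by the gripper, keeps the collar level with the housing top (within 3 mm) for three seconds (value of joint collar between 0.007 and 0.013 m and contact force between sleeve and collar between 8 and 18 N and contact force between the fingers and sleeve above 2 N), for 2.8 s.
At the end, for the whole second after the job is handed in: The gripped sleeve is on the spigot (axis within 4 mm; upright and holes in line within 0.12 rad), lower end within 4 mm of the housing top, pressing the collar with 8 to 18 N so that it is level with the housing top within 3 mm, at rest, finger force over 2 N (all of step 2 and horizontal distance between sleeve and jig_seat below 0.004 m and z of sleeve in the frame of jig_seat between -0.004 and 0.004 m and angle between sleeve's own z axis and vertical below 0.12 rad and angle between the x axis of sleeve and the x axis of jig, either way round below 0.12 rad and linear speed of sleeve below 0.01 m/s); the arm keeps its last pose, push and grip.
It fails at once if the collar is rammed to its bottom stop (value of joint collar above 0.0205 m).
It fails at once if a bystander is moved more than 3 cm (distance of any of tape_measure, padlock, white_canister from where it was at the start of the episode above 0.03 m).
It also fails if it takes over 51 s, if anything falls off the work surface, if the arm or the gripper's body presses on something with over 40 N, if the wrist force passes 120 N, or if a joint passes its speed limit or range.

## Working session

There is one attempt and no reset: what is moved stays moved. The work goes in short steps, Python scripts to look and compute and a tool call to move; the robot and the scene stay as the last step left them, time stands still between calls to the robot, and variables do not carry over. Pictures are saved under pics/ and viewed, at most 10 in all, crops included, and the job is handed in when it is done.

Besides the shell and the picture viewer there is one more tool, called after "Emit:" in YAML: its name, and indented under it one key for each argument. drive_tool: Moves the arm, as the interface text tells. Its arguments: {"type":"object","properties":{"rows":{"type":"array"}},"required":["rows"]}

```bash
mkdir -p pics; cat > h.py <<'E'
import numpy as np, cv2
from bench import env, cams, job
def snap(n,f):
    p=cams.camera_params(n); im=cams.snapshot(n); cv2.imwrite('pics/'+f,im); return im,p
def ray(p,uv):
    d=np.linalg.inv(np.array(p['mtx']))@np.array([uv[0],uv[1],1.]); d=np.array(p['rotation']).reshape(3,3)@d
    return np.array(p['xyz'],float),d/np.linalg.norm(d)
def onz(p,uv,z):
    o,d=ray(p,uv); return o+d*(z-o[2])/d[2]
def proj(p,X):
    c=np.array(p['rotation']).reshape(3,3).T@(np.array(X,float)-np.array(p['xyz'])); q=np.array(p['mtx'])@c; return q[:2]/q[2]
E
python3 - <<'E'
from h import *
s=env.observe(); print(s)
a,p=snap('scene','scene0.png'); b,q=snap('side','side0.png')
print(p,q)
E
```

```text
{'time_s': 0.0, 'joints': array([-1.37735384e+00,  2.91299429e-01, -1.54115414e-01,  1.12665184e+00,
        8.84686870e-06,  1.43149645e+00]), 'joint_velocities': array([-0.00031424,  0.00128685,  0.00029815, -0.00211993,  0.00168926,
       -0.00022007]), 'tau': array([ 1.92871153e-04, -5.37134421e+01,  3.31376517e+01,  1.56277005e-02,
       -2.93142875e-04, -7.61845115e-06]), 'tcp_pos': array([ 171.41029028, -495.79257804,  230.726403  ]), 'eef_rot': array([ 9.86192010e-01,  1.65604700e-01, -1.27711965e-05, -6.35065432e-04]), 'contact_force': array([-0.04887762,  0.2557008 ,  0.34335315]), 'wrist_torque': array([-0.0207886 ,  0.00742474,  0.04167668]), 'grip_force': 0.0, 'grip_width': 1.0004037139690953}
{'mtx': array([[439.31741234,   0.        , 276.20828971],
       [  0.        , 439.31741234, 203.2794438 ],
       [  0.        ,   0.        ,   1.        ]]), 'xyz': array([ 126.07808412,  790.8453404 , 1088.49654938]), 'rotation': array([-0.2447639 ,  0.90290191, -0.33883728,  0.10024002])} {'mtx': array([[524.36550672,   0.        , 284.53725249],
       [  0.        , 524.36550672, 208.51727631],
       [  0.        ,   0.        ,   1.        ]]), 'xyz': array([ 117.27242854, 1086.05787176,  615.9068935 ]), 'rotation': array([-0.17061639,  0.82642723, -0.52341363,  0.11809423])}
```

Rotation is a quaternion; fix that and view.

```bash
python3 - <<'E'
s=open('h.py').read().replace("np.array(p['rotation']).reshape(3,3)","R.from_quat(p['rotation']).as_matrix()").replace("import numpy as np, cv2","import numpy as np, cv2\nfrom scipy.spatial.transform import Rotation as R")
open('h.py','w').write(s)
E
```

```text
(no output)
```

View pics/scene0.png

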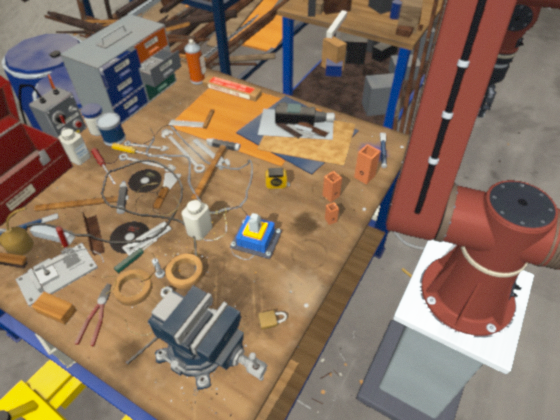

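View pics/side0.png

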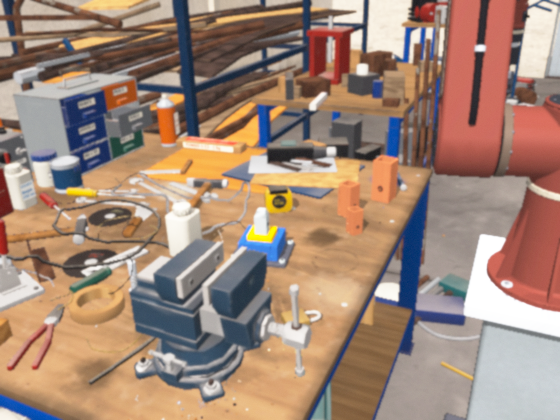

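Three sleeve lookalikes show up in the scene view: large at (368,163), middle at (332,186) and small at (332,212). The middle one at (332,186) is the target. The jig is at (256,235), tape measure (276,178), canister (196,218), padlock (272,319).

```bash
python3 - <<'E'
from h import *
for n in('scene','side'):
    im=cv2.imread(f'pics/{n}0.png'); p=cams.camera_params(n)
    hsv=cv2.cvtColor(im,cv2.COLOR_BGR2HSV)
    for name,lo,hi in(('cop',(3,110,90),(14,220,255)),('blue',(105,150,90),(125,255,255)),('yel',(24,150,150),(34,255,255))):
        m=cv2.inRange(hsv,lo,hi)
        k,l,st,c=cv2.connectedComponentsWithStats(m)
        for i in range(1,k):
            if st[i,4]>50 and 220<c[i][0]<410 and 130<c[i][1]<270: print(n,name,st[i],c[i].round(1),onz(p,c[i],45).round(0))
a=cv2.imread('pics/scene0.png'); b=cv2.imread('pics/side0.png')
A=cv2.resize(a[140:260,225:390],None,fx=4,fy=4,interpolation=cv2.INTER_CUBIC)
B=cv2.resize(b[145:265,225:410],None,fx=4,fy=4,interpolation=cv2.INTER_CUBIC)
cv2.imwrite('pics/A.png',A);cv2.imwrite('pics/B.png',B)
E
```

```text
scene cop [353 144  27  41 776] [366.2 164.3] [ 432. -298.   45.]
scene cop [321 170  24  56 830] [331.6 195.5] [ 471. -109.   45.]
scene blue [237 217  37  36 483] [255.3 238.8] [591. 159.  45.]
scene yel [243 223  24  16 161] [255.2 231.5] [606. 137.  45.]
side cop [ 273  115  148  169 7085] [355.2 214.7] [442. -57.  45.]
side cop [218 201  25   9  97] [233.2 204.2] [756.   2.  45.]
side cop [248 201  11  13  58] [251.7 207.4] [702.   1.  45.]
side cop [223 231  16  11  77] [230.1 235.7] [677. 159.  45.]
side blue [387 118  15  38 407] [393.3 136.3] [ 506. -729.   45.]
side blue [239 227  46  34 558] [267.1 245.5] [577. 168.  45.]
side yel [266 191   7  20  80] [268.9 201.7] [676. -47.  45.]
side yel [248 226  29  16 220] [262.3 234.9] [610. 127.  45.]
```

View pics/A.png

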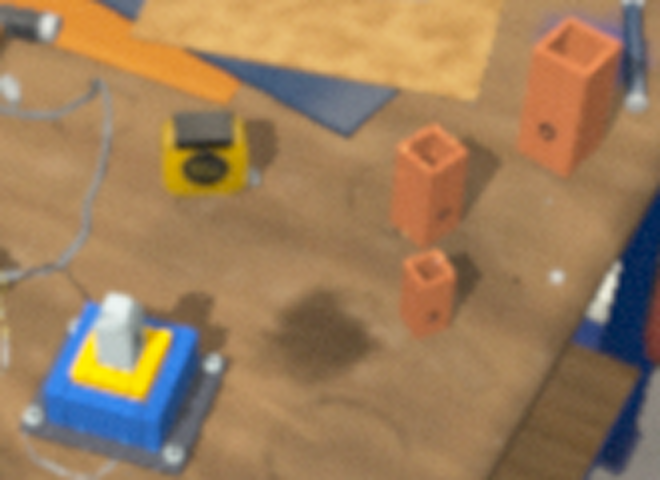

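View pics/B.png

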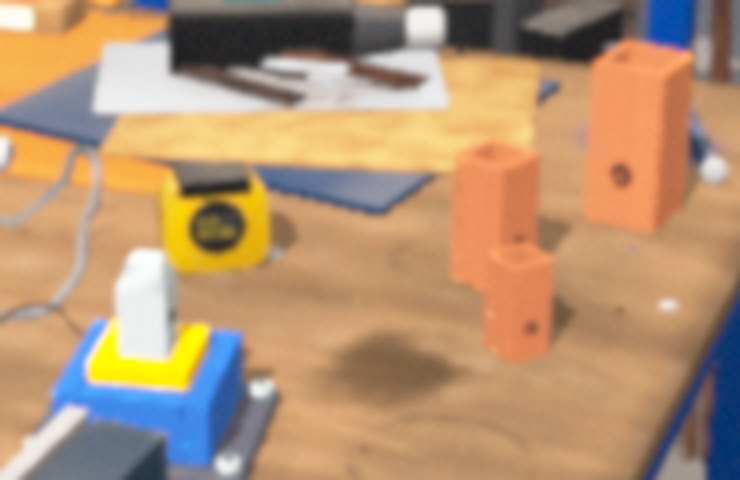

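The crops confirm it. The middle sleeve has its top centre at crop A (431,152), with the hole on its right-front face at (443,214). The spigot hole shows only faintly, on its right face in crop B at (172,310), so jig x runs right/left in the image.

```bash
cat > m.py <<'E'
from h import *
p=cams.camera_params('scene');q=cams.camera_params('side')
f=lambda x,y:(225+(x)/4-.375,140+y/4-.375)
g=lambda x,y:(225+(x)/4-.375,145+y/4-.375)
def rep(t,P,pts,z):
    W=np.array([onz(P,u,z) for u in pts]); print(t,W[:,:2].round(0).tolist(),'c',W.mean(0).round(1))
    print('  edges',[(round(float(np.hypot(*d)),1),round(float(np.degrees(np.arctan2(d[1],d[0]))),1)) for d in (np.roll(W,-1,0)-W)[:,:2]])
rep('slv top',p,[f(394,152),f(436,125),f(468,150),f(430,178)],90)
rep('slv bot L,F,R',p,[f(393,225),f(430,246),f(464,212)],0)
rep('slv top side',q,[g(454,155),g(490,142),g(540,155),g(509,165)],90)
rep('hole',p,[f(443,214)],30)
rep('jig top',p,[f(88,305),f(48,390),f(150,414),f(198,328)],50)
rep('jig top side',q,[g(98,320),g(55,393),g(195,410),g(243,337)],50)
rep('spig',p,[f(122,298)],115)
rep('spig side',q,[g(149,256)],115)
E
python3 m.py
```

```text
slv top [[514.0, -126.0], [498.0, -171.0], [464.0, -158.0], [476.0, -115.0]] c [ 487.9 -142.3   90. ]
  edges [(46.9, -109.4), (36.8, 159.3), (44.7, 73.5), (39.1, -17.3)]
slv bot L,F,R [[511.0, -132.0], [474.0, -126.0], [466.0, -175.0]] c [ 483.5 -144.2    0. ]
  edges [(37.5, 171.1), (49.4, -99.3), (62.2, 43.6)]
slv top side [[513.0, -131.0], [498.0, -161.0], [461.0, -152.0], [475.0, -128.0]] c [ 486.9 -143.1   90. ]
  edges [(33.8, -116.2), (38.5, 165.5), (27.4, 60.0), (38.6, -4.5)]
hole [[470.0, -138.0]] c [ 470.3 -137.6   30. ]
  edges [(0.0, 0.0)]
jig top [[659.0, 102.0], [640.0, 185.0], [563.0, 166.0], [574.0, 79.0]] c [608.8 132.8  50. ]
  edges [(85.4, 103.0), (79.2, -166.0), (87.5, -82.8), (88.0, 15.0)]
jig top side [[658.0, 100.0], [638.0, 190.0], [558.0, 178.0], [568.0, 88.0]] c [605.5 139.   50. ]
  edges [(91.7, 102.2), (81.7, -171.5), (90.5, -83.1), (90.3, 7.9)]
spig [[608.0, 127.0]] c [607.7 127.  115. ]
  edges [(0.0, 0.0)]
spig side [[606.0, 132.0]] c [605.9 131.6 115. ]
  edges [(0.0, 0.0)]
```

Emit:
drive_tool:
  rows: [60,-33,0,-0.13,-1,120,-66,0,-0.26,-1,175,-98,0,-0.4,-1,230,-130,0,-0.55,-1,285,-160,0,-0.7,-1,340,-190,0,-0.83,-1,390,-218,0,-0.94,-1,414,-231,0,-0.94,-1]

```text
time_s: 1.1
tcp_pos: [488.6, -140.1, 231.0]
eef_rot: [0.803, 0.596, 0.0, -0.0]
contact_force: [0.0, -0.5, -0.2]
grip_width: 0.999
grip_force: 0.0
```

Emit:
drive_tool:
  rows: [0,0,0,0,-1]

```text
time_s: 1.23
tcp_pos: [488.4, -140.6, 230.8]
eef_rot: [0.803, 0.596, -0.0, -0.0]
contact_force: [-0.8, -0.1, -0.3]
grip_width: 0.997
grip_force: 0.0
```

```bash
python3 - <<'E'
from h import *
a,p=snap('wrist','w1.png'); s=env.observe(); print(s['tcp_pos'],s['eef_rot'],s['contact_force'],s['time_s']); print(p)
print(proj(p,[487,-143,90]),proj(p,s['tcp_pos']))
E
```

```text
[ 487.48907176 -141.71593745  230.84859612] [ 8.03559444e-01  5.95224313e-01 -3.21731200e-04 -3.66057237e-04] [ 0.94392033 -0.87727597  0.48987952] 1.275
{'mtx': array([[342.06326489,   0.        , 280.48605378],
       [  0.        , 342.06326489, 209.16889907],
       [  0.        ,   0.        ,   1.        ]]), 'xyz': array([506.87140254, -77.66273136, 373.94652784]), 'rotation': array([ 0.98032132, -0.14535962, -0.02015938,  0.13203896])}
[280.81039049 198.25051197] [280.95078122 267.71323908]
```

View pics/w1.png

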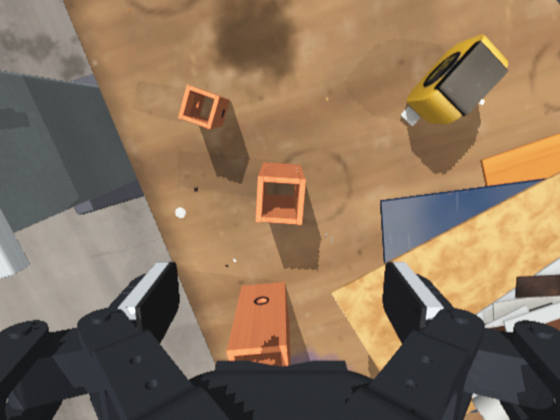

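The wrist view shows the target sleeve's top at (281,200), almost square to the jaws. The small sleeve is at (201,106), the big one at (260,320) below, and the tape measure at (460,80). The sleeve face at the top of the picture is plain, as expected.

```bash
python3 - <<'E'
from h import *
im=cv2.imread('pics/w1.png');p=cams.camera_params('wrist')
hsv=cv2.cvtColor(im,cv2.COLOR_BGR2HSV)
m=cv2.inRange(hsv,(0,110,60),(16,255,255)); m[:,:240]=0;m[:,320:]=0;m[:155]=0;m[232:]=0
# rows' extents
for y in range(160,230,4):
    xs=np.where(m[y])[0]; print(y,len(xs),xs.min() if len(xs) else 0,xs.max() if len(xs) else 0,end=' | ')
c=max(cv2.findContours(m,0,2)[0],key=cv2.contourArea); h=cv2.approxPolyDP(cv2.convexHull(c),3,True)[:,0]; print(h.tolist())
V=hsv[160:200,282,2]; print('V col282',V.tolist())
for u in h: print(u,onz(p,u,90).round(1),onz(p,u,0).round(1))
E
```

```text
160 68 245 319 | 164 73 247 319 | 168 74 242 319 | 172 76 240 319 | 176 80 240 319 | 180 77 240 319 | 184 65 240 319 | 188 63 241 319 | 192 67 240 319 | 196 71 240 319 | 200 77 240 319 | 204 74 241 319 | 208 72 247 319 | 212 75 240 319 | 216 76 240 318 | 220 77 240 319 | 224 55 240 319 | 228 63 240 319 | [[319, 155], [319, 231], [240, 231], [242, 155]]
V col282 [152, 147, 150, 170, 194, 201, 200, 201, 202, 203, 205, 203, 201, 204, 202, 202, 207, 233, 249, 250, 248, 248, 235, 143, 90, 89, 91, 90, 92, 91, 91, 91, 92, 93, 94, 101, 107, 106, 107, 108]
[319 155] [ 526.9 -118.2   90. ] [ 533.4 -130.8    0. ]
[319 231] [ 509.4 -182.1   90. ] [ 510.5 -214.9    0. ]
[240 231] [ 443.2 -162.    90. ] [ 423.3 -188.3    0. ]
[242 155] [466.1 -99.7  90. ] [ 453.4 -106.4    0. ]
```

```bash
cat >> h.py <<'E'
def rim(im,p,z,box,vlo=222):
    hsv=cv2.cvtColor(im,cv2.COLOR_BGR2HSV); m=cv2.inRange(hsv,(0,100,vlo),(16,255,255))
    x0,y0,x1,y1=box; k=np.zeros_like(m); k[y0:y1,x0:x1]=m[y0:y1,x0:x1]
    n,l,st,_=cv2.connectedComponentsWithStats(k); i=1+np.argmax(st[1:,4])
    W=np.array([onz(p,(x,y),z)[:2] for y,x in np.argwhere(l==i)],np.float32)
    r=cv2.minAreaRect(W); print('rim n',len(W),'rect c',np.round(r[0],1),'size',np.round(r[1],1),'ang',round(r[2],1)); return r
E
python3 - <<'E'
from h import *
im=cv2.imread('pics/w1.png');p=cams.camera_params('wrist')
rim(im,p,90,(240,160,320,235)); rim(im,p,90,(240,160,320,235),235)
s=env.observe();x=R.from_quat(s['eef_rot']).as_matrix();print(s['tcp_pos'],np.degrees(np.arctan2(x[1,1],x[0,1])))
E
```

```text
rim n 874 rect c [ 484.7 -145.5] size [40.6 40.1] ang 69.2
rim n 773 rect c [ 484.7 -145.5] size [39.8 39.8] ang 69.4
[ 487.48907176 -141.71593745  230.84859612] -16.942743128641663
```

Emit:
drive_tool:
  rows: [-3.5,-2,30,0.066,-1,-3.5,-2,70,0.066,-1,-3.5,-2,110,0.066,-1,-3.5,-2,145,0.066,-1,-3.5,-2,170,0.066,-1,-3.5,-2,183,0.066,-1,-3.5,-2,183,0.066,-1,-3.5,-2,183,0.066,-1]

```text
time_s: 2.28
tcp_pos: [484.9, -145.9, 49.2]
eef_rot: [0.824, 0.567, 0.0, 0.001]
contact_force: [-0.1, 0.2, 0.0]
grip_width: 0.999
grip_force: 0.0
```

Emit:
drive_tool:
  rows: [0,0,0,0,0,0,0,0,0,1,0,0,0,0,1,0,0,0,0,1,0,0,0,0,1,0,0,0,0,1,0,0,0,0,1]

```text
time_s: 3.15
tcp_pos: [484.8, -145.5, 48.8]
eef_rot: [0.823, 0.567, 0.0, 0.0]
contact_force: [-0.9, -0.1, 5.8]
grip_width: 0.458
grip_force: 59.6
```

Emit:
drive_tool:
  rows: [0,0,-15,0,1,0,0,-50,0,1,0,0,-95,0,1,0,0,-140,0,1,0,0,-165,0,1,0,0,-170,0,1]

```text
time_s: 3.9
tcp_pos: [485.0, -145.7, 220.2]
eef_rot: [0.823, 0.567, 0.001, 0.001]
contact_force: [0.5, -0.0, -3.4]
grip_width: 0.464
grip_force: 61.5
```

Emit:
drive_tool:
  rows: [25,8,0,-0.1,1,65,22,0,-0.2,1,110,37,0,-0.3,1,150,50,0,-0.4,1,185,62,0,-0.5,1,209,70,0,-0.55,1,209,70,0,-0.55,1,209,70,0,-0.55,1]

```text
time_s: 4.9
tcp_pos: [623.3, 24.8, 217.2]
eef_rot: [0.639, 0.77, -0.001, -0.001]
contact_force: [0.2, -0.7, -3.2]
grip_width: 0.463
grip_force: 61.6
```

```bash
python3 - <<'E'
from h import *
import pickle
a,p=snap('wrist','w2.png'); pickle.dump(p,open('w2.pkl','wb'));s=env.observe(); print(s['tcp_pos'],s['eef_rot'],s['contact_force'],s['time_s'],s['grip_force'])
print(proj(p,[606,130,115]),proj(p,[607,132,50]))
E
```

```text
[623.35875528  24.45906141 217.60110774] [ 6.38773639e-01  7.69394275e-01 -5.75992781e-04 -5.96383182e-04] [-0.51586789  0.07610194 -2.8029302 ] 4.95 61.60076022148132
[286.46039896  51.63382109] [286.99170559  63.19301783]
```

View pics/w2.png

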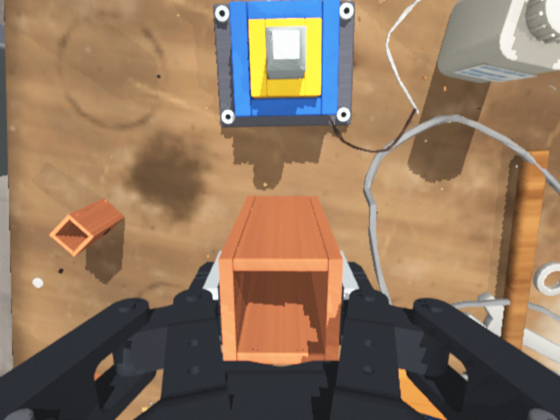

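The picture shows the jig nearly square to the view: housing centre (285,58), spigot top (286,43), wide plate edges to the left and right. That confirms jig x runs along the tool's y. The held sleeve's top rim is at (221–340, 262–360), and the canister at (510,40) is clear.

```bash
python3 - <<'E'
from h import *
import pickle
p=pickle.load(open('w2.pkl','rb'));im=cv2.imread('pics/w2.png')
hsv=cv2.cvtColor(im,cv2.COLOR_BGR2HSV)
def rect(m,z,t):
    n,l,st,c=cv2.connectedComponentsWithStats(m); i=1+np.argmax(st[1:,4])
    W=np.array([onz(p,(x,y),z)[:2] for y,x in np.argwhere(l==i)],np.float32); r=cv2.minAreaRect(W)
    print(t,st[i],'c',np.round(r[0],1),np.round(r[1],1),round(r[2],1)); return r
k=np.zeros(im.shape[:2],np.uint8);k[0:135,205:365]=255
rect(cv2.inRange(hsv,(22,120,120),(34,255,255))&k,60,'collar')
for v in(150,200): rect(cv2.inRange(hsv,(100,120,v),(125,255,255))&k,50,'blue>%d'%v)
k[:]=0;k[10:95,255:320]=255
print(hsv[20:80:3,286].tolist()); print(im[43,262:310:2].tolist())
for v in(190,215,230): rect(cv2.inRange(hsv,(0,0,v),(180,60,255))&k,115,'spig>%d'%v)
# screws at plate corners
# sleeve: fit from known grasp; rim at top
s=env.observe(); t=s['tcp_pos']; 
R_=R.from_quat(s['eef_rot']).as_matrix(); print('toolY yaw',np.degrees(np.arctan2(R_[1,1],R_[0,1])),t)
print(hsv[255:370:4,300].tolist())
for v in(200,215): rim(im,p,t[2]+41.5,(200,225,360,370),v)
E
```

```text
collar [ 249   18   73   79 3279] c [604.8 134.1] [57.6 57.8] 11.6
blue>150 [ 229    0  111  117 6295] c [604.8 134.1] [89.7 89.5] 11.6
blue>200 [ 230    0   92  116 3139] c [597.6 132.9] [74.4 88.8] 11.6
[[29, 178, 255], [29, 179, 255], [26, 81, 253], [84, 5, 242], [60, 1, 254], [75, 2, 254], [90, 1, 253], [90, 1, 253], [90, 1, 254], [75, 2, 254], [90, 1, 253], [90, 1, 254], [90, 1, 253], [86, 10, 180], [86, 13, 157], [85, 10, 155], [80, 15, 157], [81, 13, 135], [75, 8, 133], [75, 13, 120]]
[[69, 247, 255], [63, 245, 255], [151, 167, 176], [170, 171, 163], [181, 183, 174], [209, 212, 202], [253, 254, 252], [254, 254, 253], [253, 254, 252], [253, 253, 252], [253, 254, 252], [254, 254, 253], [253, 254, 252], [253, 253, 252], [253, 253, 252], [253, 253, 252], [253, 254, 253], [253, 254, 253], [253, 254, 251], [197, 199, 191], [209, 211, 202], [225, 225, 217], [141, 249, 255], [76, 252, 255]]
spig>190 [ 266   26   40   43 1141] c [605.1 132.3] [25.3 25.5] 11.7
spig>215 [ 266   26   40   43 1011] c [605.1 132.3] [25.3 25.5] 11.7
spig>230 [272  26  34  43 923] c [606.9 132.7] [21.6 25.5] 11.7
toolY yaw 10.59910882820428 [623.35875528  24.45906141 217.60110774]
[[10, 154, 208], [12, 142, 243], [13, 139, 245], [12, 141, 244], [9, 160, 174], [9, 155, 110], [9, 154, 111], [10, 155, 112], [10, 155, 112], [10, 155, 112], [10, 154, 111], [10, 157, 112], [9, 158, 123], [10, 152, 217], [10, 154, 214], [10, 153, 215], [10, 152, 215], [10, 154, 214], [10, 154, 213], [10, 156, 213], [10, 154, 213], [10, 154, 212], [10, 156, 211], [10, 155, 211], [10, 155, 211], [14, 129, 251], [12, 143, 246], [8, 122, 136], [109, 38, 54]]
rim n 10763 rect c [620.6  32.1] size [40.  51.3] ang 10.2
rim n 3431 rect c [618.2  31.8] size [34.9 50.9] ang 9.9
```

```bash
python3 - <<'E'
from h import *
import pickle
p=pickle.load(open('w2.pkl','rb'));im=cv2.imread('pics/w2.png')
s=env.observe(); t=s['tcp_pos'];print(t)
for z in (40,41.5): rim(im,p,t[2]+z,(200,225,360,370),232)
# bottom far edge row: side face of sleeve, top-row transition at cols
hsv=cv2.cvtColor(im,cv2.COLOR_BGR2HSV)
m=cv2.inRange(hsv,(4,130,150),(14,255,255)); 
for x in (255,280,305): 
    ys=np.where(m[150:262,x])[0]+150; print(x,ys.min(), onz(p,(x,ys.min()),t[2]-48.8).round(1))
for y in (198,202,206):
    xs=np.where(m[y,200:360])[0]+200; print(y,xs.min(),xs.max(),onz(p,((xs.min()+xs.max())/2,y),t[2]-48.8).round(1))
E
```

```text
[623.35875528  24.45906141 217.60110774]
rim n 1307 rect c [604.1  23.2] size [ 4.6 38.3] ang 10.1
rim n 1307 rect c [604.1  24.1] size [ 4.5 37.7] ang 10.1
255 196 [603.6  42.8 168.8]
280 196 [617.7  45.4 168.8]
305 196 [631.8  48.1 168.8]
198 246 318 [619.   44.5 168.8]
202 244 319 [619.2  42.1 168.8]
206 242 321 [619.6  39.8 168.8]
```

Emit:
drive_tool:
  rows: [15,0,0,-0.017,1,40,1,0,-0.017,1,70,2,0,-0.017,1,95,3,0,-0.017,1,109.5,3,10,-0.017,1,109.5,3,30,-0.017,1,109.5,3,40,-0.017,1,109.5,3,40,-0.017,1]

```text
time_s: 5.95
tcp_pos: [606.2, 132.8, 177.4]
eef_rot: [0.632, 0.775, -0.001, -0.001]
contact_force: [-0.0, -0.7, -3.2]
grip_width: 0.459
grip_force: 61.6
```

```bash
python3 - <<'E'
from h import *
w,p=snap('wrist','w3.png'); a,_=snap('scene','s3.png'); b,_=snap('side','d3.png'); s=env.observe(); print(s['tcp_pos'],s['eef_rot'],s['contact_force'],s['time_s'])
c=lambda im,x,y:cv2.resize(im[y:y+100,x:x+100],(400,400),interpolation=cv2.INTER_CUBIC)
W=cv2.resize(w[150:400,155:405],(400,400))
cv2.imwrite('pics/c3.png',np.vstack([np.hstack([c(a,206,170),c(b,215,165)])]))
cv2.imwrite('pics/w3c.png',w)
print(w.shape)
E
```

```text
[607.36934381 132.92526385 178.94759686] [6.31996989e-01 7.74970684e-01 3.44572735e-04 3.56482727e-04] [ 0.06320034 -0.47839954 -2.75266864] 6.1
(420, 560, 3)
```

View pics/c3.png

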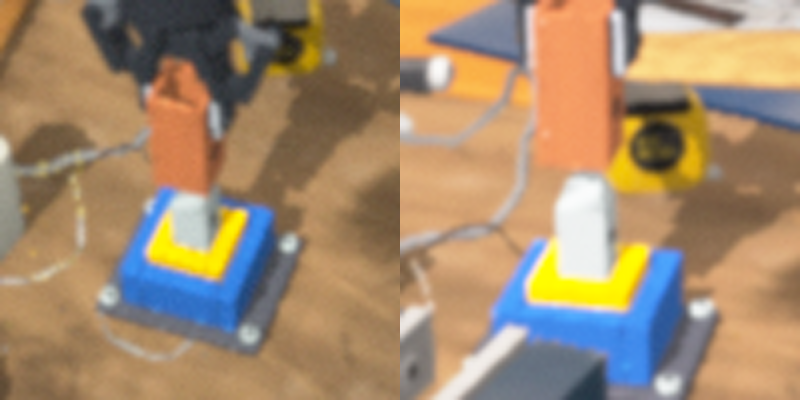

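View pics/w3.png

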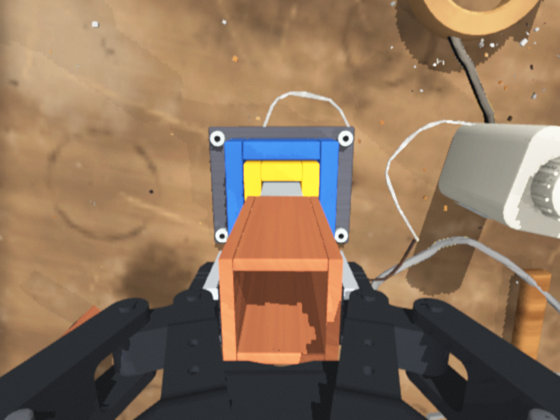

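The crops show the sleeve's lower end just above the spigot top, roughly aligned: in the side crop the sleeve spans 537–615 and the spigot 555–615. The wrist view shows the lateral alignment is good, with screws centred at column 281 and the sleeve at 282. Next I measure fore-aft.

```bash
python3 - <<'E'
from h import *
p=cams.camera_params('wrist'); s=env.observe();t=s['tcp_pos'];print(t)
im=cv2.imread('pics/w3.png');hsv=cv2.cvtColor(im,cv2.COLOR_BGR2HSV)
R_=R.from_quat(s['eef_rot']).as_matrix();X=R_[:2,0];Y=R_[:2,1];print('yawY',np.degrees(np.arctan2(Y[1],Y[0])))
def tf(u,z): w=onz(p,u,z)[:2]-t[:2]; return np.round([w@X,w@Y],1)
m=cv2.inRange(hsv,(22,120,120),(34,255,255));b=cv2.inRange(hsv,(100,120,100),(125,255,255))
yc=[np.where(m[:,x])[0].min() for x in(255,280,310)];yb=[np.where(b[100:,x])[0].min()+100 for x in(240,280,320)]
print(yc,yb)
print('collar far edge (29)',tf((255,yc[0]-.5),60),tf((310,yc[2]-.5),60)); print('housing far (45)',tf((240,yb[0]-.5),50),tf((320,yb[2]-.5),50))
for y in(148,155): 
    x=np.where(b[y,200:370])[0]+200; print('housing L/R',tf((x.min()-.5,y),50),tf((x.max()+.5,y),50))
for y in(170,180):
    x=np.where(m[y,200:370])[0]+200; print('collar L/R',tf((x.min()-.5,y),60),tf((x.max()+.5,y),60))
c=cv2.inRange(hsv,(4,130,150),(14,255,255)); zb=t[2]-48.8
for x in(255,280,305):
    y=np.where(c[160:262,x])[0].min()+160; print('slv far(20)',y,tf((x,y-.5),zb))
for y in(198,201):
    x=np.where(c[y,200:360])[0]+200; print('slv LR',x.min(),x.max(),tf((x.min()-.5,y),zb),tf((x.max()+.5,y),zb))
E
```

```text
[607.36934381 132.92526385 178.94759686]
yawY 11.60477002331732
[np.int64(162), np.int64(162), np.int64(161)] [np.int64(138), np.int64(138), np.int64(138)]
collar far edge (29) [ 32.  -20.7] [32.7 21.3]
housing far (45) [ 49.4 -32.8] [49.3 29.6]
housing L/R [ 41.3 -46. ] [41.3 44.4]
housing L/R [ 35.8 -46.3] [35.8 44.6]
collar L/R [ 25.4 -29.7] [25.4 28. ]
collar L/R [ 17.6 -30. ] [17.6 28.3]
slv far(20) 197 [ 21. -16.]
slv far(20) 197 [21.  -1.6]
slv far(20) 197 [21.  12.8]
slv LR 247 317 [ 20.1 -20.9] [20.1 20.1]
slv LR 245 318 [ 18.3 -22.1] [18.3 20.7]
```

```bash
python3 - <<'E'
from h import *
p=cams.camera_params('wrist'); s=env.observe();t=s['tcp_pos']
im=cv2.imread('pics/w3.png');R_=R.from_quat(s['eef_rot']).as_matrix();X=R_[:2,0];Y=R_[:2,1]
def tf(u,z): w=onz(p,u,z)[:2]-t[:2]; return np.round([w@X,w@Y],1)
print(im[176:200,280].tolist()); 
for y in(184,188,192): print(y,[int(v) for v in cv2.cvtColor(im,cv2.COLOR_BGR2HSV)[y,256:306,1]])
for y in(181,182,183): print(y,tf((281,y),101),tf((281,y),60),tf((281,y),115))
# spigot top and sleeve bottom predicted in fixed views
E
```

```text
[[66, 242, 254], [65, 242, 254], [64, 242, 255], [63, 237, 255], [69, 200, 241], [102, 135, 155], [158, 157, 150], [199, 200, 192], [208, 209, 200], [206, 208, 201], [206, 208, 201], [206, 208, 201], [205, 207, 200], [205, 207, 201], [207, 208, 201], [207, 209, 201], [207, 209, 201], [207, 208, 201], [206, 209, 203], [184, 193, 206], [122, 149, 205], [82, 121, 202], [77, 118, 202], [82, 121, 204]]
184 [189, 188, 186, 188, 200, 209, 86, 9, 11, 10, 10, 10, 10, 9, 10, 10, 9, 10, 9, 10, 7, 10, 10, 11, 11, 11, 10, 10, 9, 11, 10, 10, 9, 9, 10, 10, 9, 9, 10, 10, 9, 10, 11, 5, 99, 208, 198, 184, 182, 183]
188 [190, 187, 187, 192, 198, 139, 15, 9, 9, 9, 9, 9, 9, 7, 9, 9, 7, 9, 9, 9, 9, 10, 7, 7, 9, 10, 7, 9, 9, 9, 9, 9, 10, 9, 9, 9, 9, 9, 7, 9, 9, 9, 10, 10, 7, 135, 194, 184, 181, 181]
192 [189, 189, 190, 188, 140, 37, 11, 9, 9, 9, 9, 9, 9, 10, 9, 9, 10, 7, 7, 7, 9, 10, 9, 10, 10, 9, 9, 7, 9, 9, 9, 7, 10, 10, 9, 9, 10, 9, 9, 10, 9, 7, 9, 9, 11, 39, 131, 179, 182, 182]
181 [24.6 -0.9] [16.8 -0.9] [27.2 -1. ]
182 [23.9 -0.9] [16.  -0.9] [26.6 -1. ]
183 [23.2 -0.9] [15.3 -0.9] [25.9 -1. ]
```

Emit:
drive_tool:
  rows: [1.7,-0.3,4,0,1,1.7,-0.3,10,0,1,1.7,-0.3,16,0,1,1.7,-0.3,20,0,1,1.7,-0.3,24,0,1,1.7,-0.3,28,0,1,1.7,-0.3,28,0,1]

```text
time_s: 6.98
tcp_pos: [606.2, 134.5, 150.0]
eef_rot: [0.632, 0.775, -0.0, 0.0]
contact_force: [0.6, -0.4, -4.1]
grip_width: 0.46
grip_force: 61.6
```

Emit:
drive_tool:
  rows: [0,0,3,0,1,0,0,6,0,1,0,0,9,0,1,0,0,12,0,1,0,0,12,0,1]

```text
time_s: 7.6
tcp_pos: [606.3, 134.5, 137.9]
eef_rot: [0.632, 0.775, -0.0, 0.0]
contact_force: [2.3, -4.6, -5.0]
grip_width: 0.462
grip_force: 61.4
```

Emit:
drive_tool:
  rows: [-0.8,0.2,0,0,1,-0.8,0.2,3,0,1,-0.8,0.2,6,0,1,-0.8,0.2,9,0,1,-0.8,0.2,12,0,1,-0.8,0.2,12,0,1]

```text
time_s: 8.35
tcp_pos: [606.3, 134.2, 125.9]
eef_rot: [0.632, 0.775, -0.0, -0.0]
contact_force: [0.2, 0.1, -3.1]
grip_width: 0.459
grip_force: 61.6
```

Emit:
drive_tool:
  rows: [0,0,4,0,1,0,0,8,0,1,0,0,12,0,1,0,0,15,0,1,0,0,15,0,1]

```text
time_s: 8.98
tcp_pos: [606.5, 134.0, 111.0]
eef_rot: [0.632, 0.775, -0.0, -0.0]
contact_force: [-0.4, 0.7, -3.3]
grip_width: 0.463
grip_force: 61.7
```

Emit:
drive_tool:
  rows: [0,0,2,0,1,0,0,4,0,1,0,0,6,0,1,0,0,6,0,1,0,0,6,0,1]

```text
time_s: 9.6
tcp_pos: [606.9, 134.1, 105.6]
eef_rot: [0.632, 0.775, 0.0, 0.0]
contact_force: [-0.4, -0.4, 5.3]
grip_width: 0.46
grip_force: 62.4
```

Emit:
drive_tool:
  rows: [0,0,2,0,1,0,0,4,0,1,0,0,5,0,1,0,0,5.5,0,1,0,0,5.5,0,1,0,0,5.5,0,1]

```text
time_s: 10.35
tcp_pos: [606.9, 134.1, 100.5]
eef_rot: [0.632, 0.775, 0.0, 0.0]
contact_force: [-1.7, 0.2, 7.2]
grip_width: 0.463
grip_force: 62.9
```

```bash
python3 - <<'E'
from h import *
F=[]
a,p=snap('side','d4.png')
F.append(env.observe()['contact_force'])
for i in range(8): w=cams.snapshot('wrist'); s=env.observe(); F.append(s['contact_force'])
cv2.imwrite('pics/w4.png',w); print(np.mean(F,0),np.std(F,0),s['tcp_pos'],s['time_s'])
P=cams.camera_params('wrist');hsv=cv2.cvtColor(w,cv2.COLOR_BGR2HSV)
b=cv2.imread('pics/d4.png')[165:265,205:325]
A=cv2.resize(b,(480,400),interpolation=cv2.INTER_CUBIC); cv2.imwrite('pics/c4.png',np.hstack([A,cv2.resize(w[120:360,185:377],(320,400))]))
E
```

```text
[-2.22622001 -0.33772664  7.65026775] [0.51373587 0.39666431 0.31039546] [606.92158839 134.06959289 100.45707805] 10.8
```

View pics/c4.png

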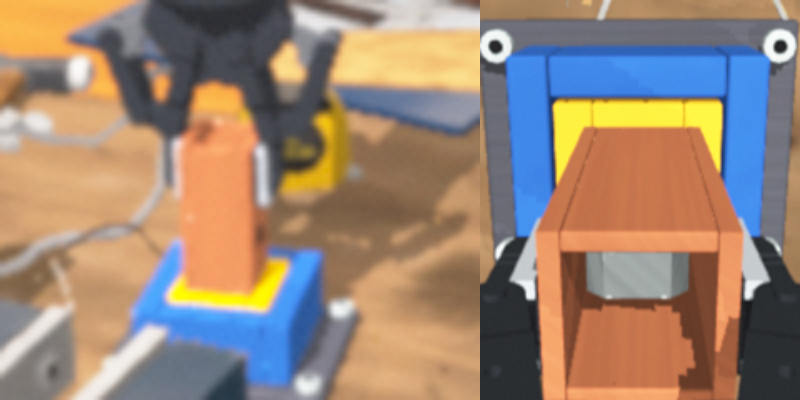

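The sleeve is over the spigot with the collar nearly level. The estimates put it 7–9 mm down, so I add 1.5 mm and hold.

Emit:
drive_tool:
  rows: [0,-0.3,0.8,0,1,0,-0.3,1.5,0,1,0,-0.3,1.5,0,1,0,-0.3,1.5,0,1,0,-0.3,1.5,0,1,0,-0.3,1.5,0,1]

```text
time_s: 11.55
tcp_pos: [606.9, 134.0, 99.2]
eef_rot: [0.632, 0.775, 0.001, 0.0]
contact_force: [-1.8, -0.3, 9.1]
grip_width: 0.464
grip_force: 63.0
```

```bash
python3 - <<'E'
from h import *
F=[];T=[]
for i in range(10): w,P=snap('wrist','w5.png'); s=env.observe(); F.append(s['contact_force']);T.append(s['tcp_pos'])
print(np.mean(F,0),np.mean(T,0),s['time_s'],s['grip_force'])
t=np.mean(T,0);hsv=cv2.cvtColor(w,cv2.COLOR_BGR2HSV)
m=cv2.inRange(hsv,(22,120,120),(34,255,255));m[:120]=0;m[240:]=0
# collar apparent width (58 mm) and far edge -> height
p=P
ys=np.where(m[:,281])[0]; print('far row',ys.min())
for y in range(ys.min()+3,ys.min()+15,4):
    x=np.where(m[y,200:370])[0]+200
    print(y,x.min(),x.max(),{z:round(float(np.linalg.norm(onz(p,(x.max()+.5,y),z)-onz(p,(x.min()-.5,y),z))),1) for z in(46,50,54,60)})
E
```

```text
[-1.5458073  -0.19470302  8.8580837 ] [606.88609909 134.05278898  99.17381563] 12.05 62.959656715393066
far row 181
184 229 329 {46: 58.9, 50: 57.7, 54: 56.5, 60: 54.7}
188 229 329 {46: 59.1, 50: 57.9, 54: 56.7, 60: 54.9}
192 230 329 {46: 58.7, 50: 57.5, 54: 56.3, 60: 54.5}
```

The collar's apparent width puts its top at z≈49–50, and force (~12 N) and position agree that it is level. Now I hold.

Emit:
drive_tool:
  rows: [0,0,0.3,0,1,0,0,0.3,0,1,0,0,0.3,0,1,0,0,0.3,0,1,0,0,0.3,0,1,0,0,0.3,0,1,0,0,0.3,0,1,0,0,0.3,0,1]

```text
time_s: 13.05
tcp_pos: [606.9, 134.0, 98.9]
eef_rot: [0.632, 0.775, 0.001, 0.0]
contact_force: [-2.2, -0.5, 10.2]
grip_width: 0.46
grip_force: 63.0
```

Emit:
drive_tool:
  rows: [0,0,0,0,1,0,0,0,0,1,0,0,0,0,1,0,0,0,0,1,0,0,0,0,1,0,0,0,0,1,0,0,0,0,1,0,0,0,0,1]

```text
time_s: 14.05
tcp_pos: [606.9, 134.0, 98.9]
eef_rot: [0.632, 0.775, 0.001, 0.001]
contact_force: [-1.8, -1.3, 8.9]
grip_width: 0.463
grip_force: 63.0
```

Emit:
drive_tool:
  rows: [0,0,0,0,1,0,0,0,0,1,0,0,0,0,1,0,0,0,0,1,0,0,0,0,1,0,0,0,0,1,0,0,0,0,1,0,0,0,0,1]

```text
time_s: 15.05
tcp_pos: [606.9, 134.0, 98.9]
eef_rot: [0.632, 0.775, 0.0, 0.0]
contact_force: [-2.0, -0.4, 9.2]
grip_width: 0.463
grip_force: 63.0
```

Emit:
drive_tool:
  rows: [0,0,0,0,1,0,0,0,0,1,0,0,0,0,1,0,0,0,0,1,0,0,0,0,1,0,0,0,0,1,0,0,0,0,1,0,0,0,0,1]

```text
time_s: 16.05
tcp_pos: [606.9, 134.1, 98.9]
eef_rot: [0.632, 0.775, 0.001, 0.0]
contact_force: [-1.0, -0.1, 9.7]
grip_width: 0.462
grip_force: 63.0
```

```bash
python3 -c "
from bench import env,job
s=env.observe();print(s['tcp_pos'],s['contact_force'],s['grip_force'],s['time_s']);print(job.close_job())"
```

```text
[606.8734935  134.07166683  98.88169357] [-0.95920754 -0.0878126   9.67853771] 62.98711538314819 16.05
the job is handed in; nothing more can be done
None
```

I put the middle-sized sleeve on the spigot with its cross hole along the spigot's, pressed the collar level with the housing top to within about 1.5 mm (about 12–13 N, both estimated), held it gripped there for 4 s, and handed the job in at 16 s; the result was not reported back.

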